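# Pry the heat-sink board out of its socket

## Robot

A 7-joint arm with a two-finger parallel gripper is mounted at the origin on a cart in front of the work surface, level with it; the furniture and walls round the work are solid. World frame = base frame: x ahead of the robot, y to its left, z up, the work surface at z = 0. Lengths are in m, angles in degrees, forces in N, time in s.
With the tool pointing down it reaches from about 0.4 to 0.85 m from the base axis. Payload 10.4 kg.
Tool frame: the origin (TCP) lies at the very end of the fingers, on their centre line; the grasp point (between the pads) lies 19 mm behind it; z points along the fingers, y is the line along which they close (so a half turn about z gives the same grasp; the last joint's range is limited). The gripper opens to 87 mm and grips with 3 to 60 N. Pads are 19 mm wide; open, the fingers measure 117 mm over their backs; the gripper's body (75 mm by 190 mm) begins 51 mm behind the grasp point.
Start: joints at [38.698, 19.034, -3.707, 83.658, 1.238, 77.344, -5.071], TCP at [0.479, -0.402, 0.184] pointing down, gripper open.
Joint ranges: [-148.97, 148.97], [-28.65, 121.19], [-84.17, 76.75], [9.2, 138.47], [-72.65, 252.65], [3.7, 117.97], [-149.18, 149.18]. Speed limits (degrees/s): [127.2, 127.2, 159.86, 159.86, 180, 180, 180].

## Interface

Orientations are given as [roll, pitch, yaw] about the fixed x, y, z axes, in that order (R = Rz(yaw) Ry(pitch) Rx(roll)).
In Python, from bench import r gives the robot as it stands. The module is installed in compiled form; this text tells all that it offers.
- The arm moves only by the tool step_arm, never from a script. Its argument "commands" is one flat list of numbers, 7 for each row, row after row: the shift along the tool's x, y, z in m, then the turn, a rotation vector about the tool's x, y, z in degrees, then the opening, from 0 (shut) to 1 (fully open). In form: [x, y, z, wx, wy, wz, hand, x, y, z, wx, wy, wz, hand, ...]. A call has 1 to 10 rows; each row shifts and turns the commanded pose from where the row before left it, along the tool's axes as they then stand; what a row does not reach is not made up. A row lasts 1/8 s, in which the tool goes at most 62.5 mm and 10.7 degrees, less where a joint would pass 70% of its speed; a pose out of reach is approached as far as the arm can. A call is refused whole if a number of a shift passes 0.0625 or a number of a turn 10.7, either way. A call with a gripper value outside its range is refused whole. The fingers move at their own pace and stop on an object; "force" is the grip in N (left out, the last holds). Time passes only in rows, so rows that do not move let the fingers close. It gives the time, the measured TCP pose, the force, the opening and the grip force at its end, in the units of the state.
- r.state(): the state, without advancing time (a new reading comes with each control period).
- r.get_image(name): name is "scene" or "top" or "wrist"; returns a dict with "image" (420x560x3 uint8, red, green, blue), "fx", "fy", "cx", "cy" (pixels), "R" (3x3) and "t" (3): a world point X has camera coordinates R X + t. Camera axes: x right, y down, z forward; pixel columns grow to the right and rows downward; lengths in m; the calibration is good to about 2 mm. A picture is of the moment at which its call begins. There is no depth.
- r.close_job(): hands the job in; it is judged then, once.
Trained networks look in a picture, given as the dict that the camera call returned (one of the last four; its "shot" number tells which), for a name from the list of things; names that differ only in an ending like _2 or _b are one class to them, and where a whole thing is asked for, a point or a joint stands for the part that bears it (a point fixed in the world has none). Each returns a list of dicts, best first, with "conf" (0 to 1); they miss things now and then, are a little off and sometimes report something else, mostly with a low value. They report only what shows in the picture. A call takes as long as a camera call. They do not tell look-alikes from the thing itself.
- r.outline_of(target, picture): "pixels" (420x560 bool, what is visible of it) and "bbox" ([left, top, right, bottom] in pixels, round what is visible of it).
The state is a dict: "t": time; "joint_pos": joint angles; "joint_velocities": joint speeds; "joint_efforts": joint torques, N m; "tool_pos": TCP position; "ee_rot": TCP orientation; "ft_force": force on the tool from outside, world axes, zero at the start; "ft_torque": the same for the moment, N m; "gripper_width": finger opening in m; "grasp_force": force on a finger pad.
Only numpy, scipy, OpenCV 4.12 (cv2) and the standard library are available. Lean on these libraries where they do the work, as an engineer would, in place of code of your own. Each camera call takes 0.05 s, during which the arm holds its last target. There are 200 camera calls.

## Task

The drive board of the milling unit, the one with the finned heat sink, is going out for exchange: pry it free of its socket by swinging both of its white ejector levers fully outward and down. Leave it standing loose in its guides, do not touch the boards themselves, and leave the other board with the two round capacitors seated.

Things in the scene. Friction and masses are not known exactly. Their poses are not given: they have to be found in the camera images.
- drive_dock: the fixed grey dock, 62 x 176 mm base, in which the board with the finned heat sink stands upright; origin at the centre of its underside, x across the board (front to back), y along the board, towards the left lever, z up. At each end two guide cheeks, 24 mm over both in x, up to z = 0.064, |y| 0.051 to 0.081; a white lever rises between them.
- drive_dock_left (a joint): the left ejector lever (+y end) of drive_dock: 0 = closed (upright), grows as its top swings outward and down, away from the board, stop at 0.70 rad (fully out). It stays where it is left; about 3 N down on the thumb pad moves it. Hinge axis level, along the dock's x, at dock y = +0.075, z = 0.024.
- drive_dock_right (a joint): the right ejector lever (-y end) of drive_dock: 0 = closed (upright), grows as its top swings outward and down, away from the board, stop at 0.70 rad (fully out). It stays where it is left; about 3 N down on the thumb pad moves it. Hinge axis level, along the dock's x, at dock y = -0.075, z = 0.024.
- drive_dock_left_pad (a point): middle of the upper face of the white ribbed thumb pad at the top of that left lever; pad 20 mm wide (dock x), 30 mm long (outward), 6 mm thick, sloping 23 degrees up towards its outer end when the lever is closed, 17 degrees down when it is fully out. Closed: dock y = +0.104, z = 0.073; fully out: about y = +0.129, z = 0.043. The point moves with the lever on an arc round the hinge.
- drive_dock_right_pad (a point): middle of the upper face of the white ribbed thumb pad at the top of that right lever; pad 20 mm wide (dock x), 30 mm long (outward), 6 mm thick, sloping 23 degrees up towards its outer end when the lever is closed, 17 degrees down when it is fully out. Closed: dock y = -0.104, z = 0.073; fully out: about y = -0.129, z = 0.043. The point moves with the lever on an arc round the hinge.
- drive_board_mid (a point): middle of the loose board with the finned aluminium heat sink on its front: 130 mm long (dock y), 6 mm thick, 57 mm high; the heat sink stands 25 mm out to -x. Seated, this point is at z = 0.047 over the dock's origin and the top edge at 0.076; each lever's foot lifts its end of the board by about 13 mm when fully out.
- supply_board_mid (a point): middle of the other board, same size, with two black round capacitors in place of the heat sink, seated in an identical dock of its own with closed levers, nearer to or farther from the robot (12 to 20 cm apart in x); it is to be left seated.
- drive_board: the board with the heat sink itself; origin at the middle of its lower edge, axes as the dock's.
- supply_board: the board with the two capacitors itself; origin at the middle of its lower edge, axes as its dock's.
There are look-alikes about, which are no part of the job. What is shaped like the drive_board but turquoise or yellow is not meant.

How it is judged:
By the outcome, as a careful person would: the job done as asked, in the order asked, and still so for the second after the job is handed in, with the robot touching nothing.
It also fails if it takes over 35 s, if anything falls off the work surface, if the arm or the gripper's body presses on something with over 40 N, if the wrist force passes 120 N, or if a joint passes its speed limit or range.

## Working session

There is one attempt and no reset: what is moved stays moved. The work goes in short steps, Python scripts to look and compute and a tool call to move; the robot and the scene stay as the last step left them, time stands still between calls to the robot, and variables do not carry over. Pictures are saved under pics/ and viewed, at most 11 in all, crops included, and the job is handed in when it is done.

Besides the shell and the picture viewer there is one more tool, called after "Request:" as a command line: name --argument value ..., lists and objects as JSON in quotes. step_arm: Moves the arm, as the interface text tells. Its arguments: {"type":"object","properties":{"commands":{"type":"array","items":{"type":"number"}},"force":{"type":"number"}},"required":["commands"]}

```bash
mkdir -p pics; cat > h.py <<'E'
import numpy as np, cv2
from bench import r
def save(p,n,crop=None,s=1):
    im=p["image"][:,:,::-1]
    if crop: a,b,c,d=crop; im=im[b:d,a:c]
    cv2.imwrite("pics/"+n,cv2.resize(im,None,fx=s,fy=s,interpolation=cv2.INTER_CUBIC))
def ray(p,u,v,z):
    R=np.array(p["R"]);t=np.array(p["t"]);c=-R.T@t
    d=R.T@np.array([(u-p["cx"])/p["fx"],(v-p["cy"])/p["fy"],1]); return c+d*(z-c[2])/d[2]
def proj(p,X):
    q=np.array(p["R"])@np.array(X)+np.array(p["t"]); return p["fx"]*q[0]/q[2]+p["cx"],p["fy"]*q[1]/q[2]+p["cy"]
E
python3 - <<'E'
from h import *
P={n:r.get_image(n) for n in("scene","top","wrist")}
save(P["scene"],"s0.png");save(P["top"],"t0.png",s=1.4)
for n in ("scene","top"):
  for k in ("drive_board","drive_dock","supply_board","drive_dock_left_pad","drive_dock_right_pad"):
    for o in r.outline_of(k,P[n])[:4]:
      ys,xs=np.nonzero(o["pixels"]); print(n,k,round(o["conf"],2),np.round(o["bbox"]),xs.mean().round(1),ys.mean().round(1), ray(P[n],xs.mean(),ys.mean(),0.073).round(3))
print(r.state()["tool_pos"],r.state()["ee_rot"])
E
```

```text
scene drive_board 0.9 [154. 235. 212. 261.] 182.7 247.7 [0.65  0.313 0.073]
scene drive_board 0.55 [242. 180. 279. 212.] 262.7 197.1 [0.608 0.076 0.073]
scene drive_board 0.55 [301. 144. 352. 171.] 325.9 155.2 [ 0.573 -0.152  0.073]
scene drive_dock 0.64 [227. 166. 296. 232.] 262.1 206.4 [0.588 0.1   0.073]
scene drive_dock 0.48 [285. 166. 298. 175.] 289.1 171.2 [ 0.614 -0.039  0.073]
scene supply_board 0.96 [292. 190. 326. 222.] 312.3 208.0 [0.487 0.025 0.073]
scene drive_dock_left_pad 0.66 [222. 209. 237. 219.] 231.6 214.1 [0.631 0.167 0.073]
scene drive_dock_right_pad 0.52 [287. 166. 297. 181.] 289.3 171.7 [ 0.612 -0.038  0.073]
top drive_board 0.96 [239. 188. 290. 206.] 263.8 196.2 [0.617 0.067 0.073]
top drive_board 0.91 [349. 181. 382. 234.] 365.9 208.0 [ 0.594 -0.187  0.073]
top drive_board 0.73 [152. 152. 203. 198.] 176.3 174.0 [0.669 0.286 0.073]
top drive_dock 0.59 [218. 186. 314. 217.] 266.9 198.6 [0.612 0.059 0.073]
top supply_board 0.94 [259. 243. 311. 259.] 284.8 247.3 [0.492 0.012 0.073]
top drive_dock_left_pad 0.64 [217. 184. 232. 194.] 223.6 188.9 [0.633 0.167 0.073]
top drive_dock_right_pad 0.46 [298. 197. 318. 203.] 306.5 198.7 [ 0.614 -0.039  0.073]
[ 0.47887898 -0.40169462  0.18430335] [ 1.79991076e+02 -2.37449310e-03  5.00048474e+01]
```

View pics/s0.png

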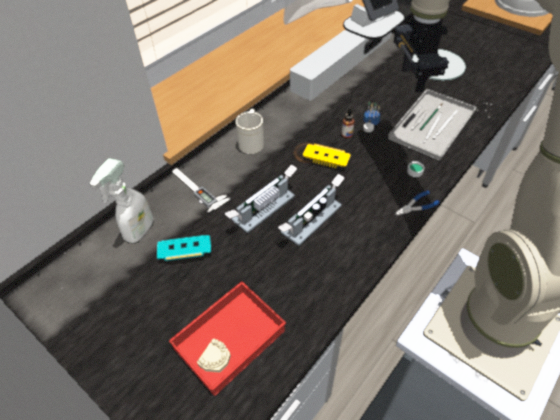

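View pics/t0.png

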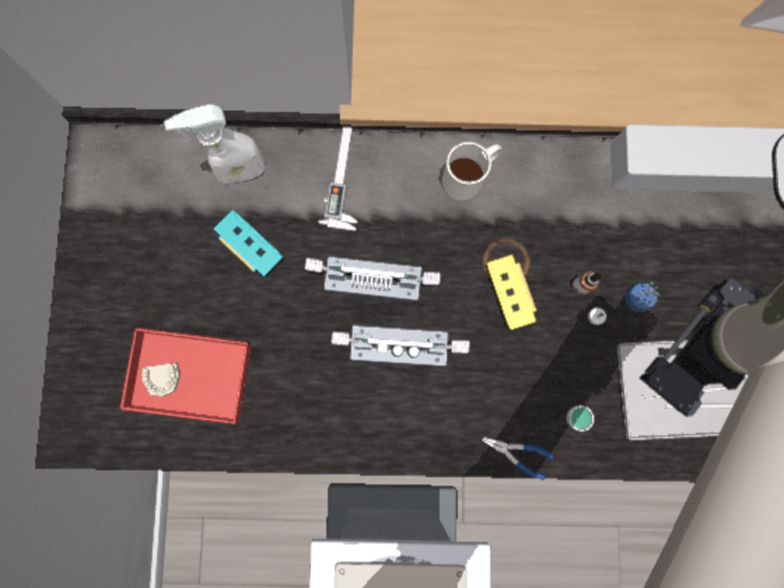

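The far dock at top-view pixel (264,196) holds the finned board. The other candidates are the capacitor board (285,247), the turquoise block (176,174) and the yellow block (366,208). The description fits the far dock, and its pads are 207 mm apart against 208 mm expected. I'll approach the right lever with the fingers closed and check from close by.

Request:
step_arm --commands '[0.045,-0.0158,-0.005,0,0,0,0,0.045,-0.0158,-0.005,0,0,0,0,0.045,-0.0158,-0.005,0,0,0,0,0.045,-0.0158,-0.005,0,0,0,0,0.045,-0.0158,0,0,0,0,0,0.045,-0.0158,0,0,0,0,0,0.045,-0.0158,0,0,0,0,0,0.045,-0.0158,0,0,0,0,0]'

```text
t: 1.65
tool_pos: [0.6138, -0.0433, 0.2044]
ee_rot: [180.0, -0.0, 50.0]
ft_force: [0.4, -1.1, 0.3]
gripper_width: 0.0148
grasp_force: 0.0
```

Request:
step_arm --commands '[0,0,0,0,0,-8.7,0,0,0,0,0,0,-8.7,0,0,0,0,0,0,-8.7,0,0,0,0,0,0,-8.6,0,0,0,0,0,0,0,0]'

```text
t: 2.28
tool_pos: [0.6134, -0.0447, 0.2043]
ee_rot: [180.0, -0.0, 84.6]
ft_force: [-0.6, 0.6, 0.9]
gripper_width: 0.0007
grasp_force: 0.0
```

```bash
python3 - <<'E'
from h import *
p=r.get_image("wrist");s=r.state()
print(s["t"],s["tool_pos"].round(4) if hasattr(s["tool_pos"],'round') else s["tool_pos"],s["ee_rot"],s["gripper_width"])
save(p,"w1.png")
t=r.get_image("top"); save(t,"t1.png",(200,150,340,270),5)
for q,n in((p,"w"),(t,"t")):
  for k in ("drive_board","drive_dock","drive_dock_left_pad","drive_dock_right_pad"):
    for o in r.outline_of(k,q)[:3]:
      ys,xs=np.nonzero(o["pixels"]); print(n,k,round(o["conf"],2),np.round(o["bbox"]), ray(q,xs.mean(),ys.mean(),0.073).round(4))
E
```

```text
2.325 [ 0.6134 -0.0447  0.2043] [ 1.79993957e+02 -4.54009661e-04  8.45118681e+01] 1.9453707788382704e-05
w drive_board 0.97 [251.  27. 283. 159.] [0.6183 0.0657 0.073 ]
w drive_dock 0.64 [252.   0. 303. 208.] [0.6272 0.0579 0.073 ]
w drive_dock_left_pad 0.53 [273.   0. 283.  26.] [0.6319 0.1362 0.073 ]
w drive_dock_right_pad 0.6 [272. 161. 292. 206.] [ 0.6155 -0.0379  0.073 ]
t drive_board 0.9 [151. 154. 201. 198.] [0.6688 0.2864 0.073 ]
t drive_board 0.56 [241. 191. 290. 207.] [0.6171 0.0616 0.073 ]
t drive_dock 0.66 [219. 186. 302. 215.] [0.612  0.0701 0.073 ]
```

View pics/w1.png

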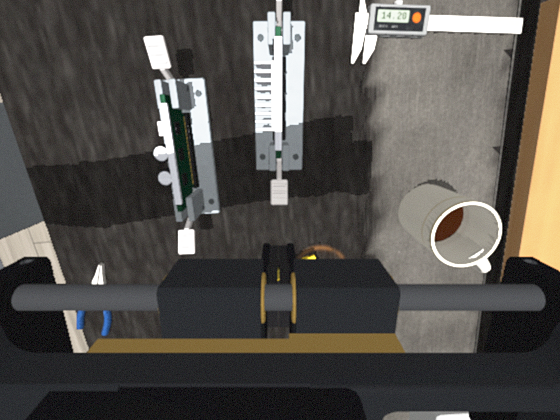

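View pics/t1.png

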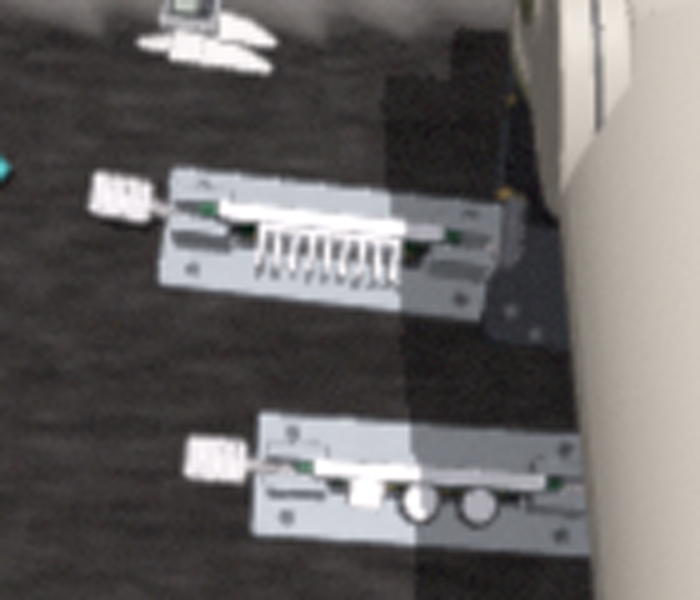

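The crops confirm it: the fins are on the far board, and its right pad is at wrist pixel (280,190), in line with the closed fingers. The capacitor board is the nearer one. Next I press the right lever along its arc.

Request:
step_arm --commands '[0,0.0015,0.038,0,0,0,0,0,0,0.038,0,0,0,0,0,0,0.038,0,0,0,0,-0.001,0,0.006,0,0,0,0,-0.002,0,0.005,0,0,0,0,-0.003,0,0.005,0,0,0,0,-0.003,0,0.005,0,0,0,0,-0.003,0,0.005,0,0,0,0]'

```text
t: 3.78
tool_pos: [0.614, -0.0571, 0.0644]
ee_rot: [180.0, 0.0, 84.7]
ft_force: [0.1, -0.2, -0.0]
gripper_width: 0.0005
grasp_force: 0.0
```

Request:
step_arm --commands '[-0.003,0,0.005,0,0,0,0,-0.003,0,0.005,0,0,0,0,-0.002,0,0.005,0,0,0,0,-0.002,0,0.004,0,0,0,0,0,0,0,0,0,0,0]'

```text
t: 4.4
tool_pos: [0.6126, -0.0669, 0.0449]
ee_rot: [-180.0, 0.0, 84.7]
ft_force: [1.2, 0.4, -0.4]
gripper_width: 0.0001
grasp_force: 0.0
```

Request:
step_arm --commands '[0,0,0.003,0,0,0,0,0,0,0.002,0,0,0,0,0,0,0,0,0,0,0]'

```text
t: 4.78
tool_pos: [0.6129, -0.0667, 0.0402]
ee_rot: [180.0, 0.0, 84.7]
ft_force: [-0.1, -0.1, -0.1]
gripper_width: 0.0003
grasp_force: 0.2
```

```bash
python3 - <<'E'
from h import *
p=r.get_image("wrist");save(p,"w2.png")
E
```

```text
(no output)
```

View pics/w2.png

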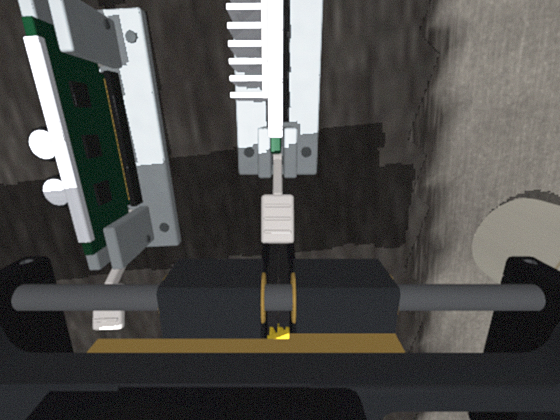

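```bash
python3 - <<'E'
from h import *
p=r.get_image("wrist")
for z in(.073,.06,.043): print(z,ray(p,278,195,z).round(4),ray(p,278,218,z).round(4),ray(p,278,242,z).round(4))
print(proj(p,r.state()["tool_pos"]))
c=np.array([.6242,.0645]);u=np.array([.085,.996])
for y,z in((-.090,.067),(-.104,.073),(-.118,.079)): print(proj(p,[*(c+y*u),z]))
for v in (150,175): print(ray(p,278,v,.003 if v==175 else .064).round(4))
E
```

```text
0.073 [ 0.6181 -0.0285  0.073 ] [ 0.6168 -0.0427  0.073 ] [ 0.6154 -0.0583  0.073 ]
0.06 [ 0.6178 -0.0317  0.06  ] [ 0.6164 -0.0471  0.06  ] [ 0.6149 -0.0638  0.06  ]
0.043 [ 0.6174 -0.0359  0.043 ] [ 0.6159 -0.0527  0.043 ] [ 0.6142 -0.0711  0.043 ]
(np.float64(275.7039373172118), np.float64(235.29226922436607))
(np.float64(274.8665816102643), np.float64(187.3926679637773))
(np.float64(274.9825740146492), np.float64(212.43388789838656))
(np.float64(275.10075872035935), np.float64(237.94839657926929))
[ 0.6204 -0.0035  0.064 ]
[ 0.618 -0.029  0.003]
```

The finger slid off the pad's outer end. The pad is still nearly closed, at rows 195–242, and there is no contact force. I'll back out, rise, come further in and press again.

Request:
step_arm --commands '[-0.008,0,0,0,0,0,0,0,0,-0.03,0,0,0,0,0,0,-0.03,0,0,0,0,0.017,0.0015,0,0,0,0,0,0.016,0,0,0,0,0,0,0,0,0.015,0,0,0,0,0,0,0.005,0,0,0,0,0,0,0.004,0,0,0,0]'

```text
t: 5.88
tool_pos: [0.616, -0.0427, 0.075]
ee_rot: [-179.9, 0.0, 84.7]
ft_force: [0.3, -0.2, 0.5]
gripper_width: 0.0002
grasp_force: 0.0
```

Request:
step_arm --commands '[-0.001,0,0.003,0,0,0,0,-0.001,0,0.003,0,0,0,0]'

```text
t: 6.12
tool_pos: [0.6166, -0.0443, 0.0702]
ee_rot: [180.0, 0.0, 84.7]
ft_force: [-0.0, 0.1, -0.4]
gripper_width: 0.0002
grasp_force: 0.0
```

```bash
python3 - <<'E'
from h import *
p=r.get_image("wrist");save(p,"w3.png",(180,100,380,340),2.4)
print(r.state()["ft_force"],r.state()["tool_pos"],proj(p,r.state()["tool_pos"]))
E
```

```text
[-0.17341    -0.39475145  0.40263663] [ 0.61634699 -0.04441878  0.06984238] (np.float64(275.415836456501), np.float64(235.26351957965815))
```

View pics/w3.png

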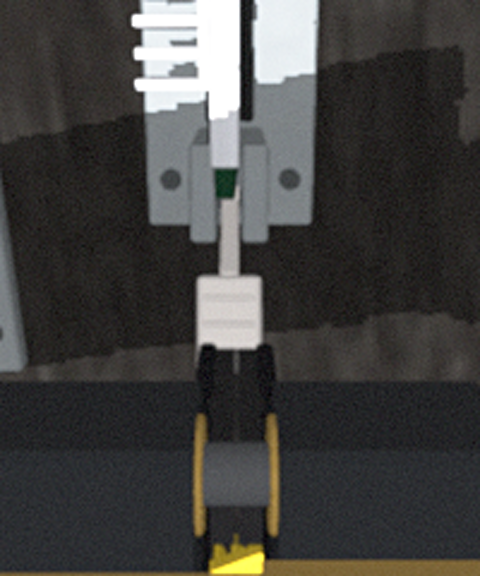

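```bash
python3 - <<'E'
from h import *
p=r.get_image("wrist")
C=-np.array(p["R"]).T@np.array(p["t"]); print(p["fx"],C, r.state()["tool_pos"])
print("w3 pad z from width 27:",C[2]-p["fx"]*.02/27.5, "w2:",C[2]-.030-p["fx"]*.02/32)
for z in(.079,.073,.067,.06,.05,.043): print(z,ray(p,277,214.6,z).round(4),ray(p,277,245,z).round(4))
t=r.get_image("scene"); save(t,"s3.png",(210,150,310,240),6)
for o in r.outline_of("drive_dock_right_pad",t)[:3]: print(o["conf"],o["bbox"])
E
```

```text
291.8424875827305 [0.62572615 0.03483963 0.26946741] [ 0.61632697 -0.0443375   0.0699942 ]
w3 pad z from width 27: 0.05721833119538364 w2: 0.057065858334526515
0.079 [ 0.6191 -0.0257  0.079 ] [ 0.617  -0.0482  0.079 ]
0.073 [ 0.6189 -0.0276  0.073 ] [ 0.6167 -0.0508  0.073 ]
0.067 [ 0.6187 -0.0295  0.067 ] [ 0.6164 -0.0535  0.067 ]
0.06 [ 0.6184 -0.0318  0.06  ] [ 0.6161 -0.0565  0.06  ]
0.05 [ 0.6181 -0.035   0.05  ] [ 0.6157 -0.0609  0.05  ]
0.043 [ 0.6178 -0.0372  0.043 ] [ 0.6153 -0.0639  0.043 ]
0.53 [286.9, 167.2, 295.4, 180.6]
0.25 [240.6, 178.3, 281.7, 211.9]
```

View pics/s3.png

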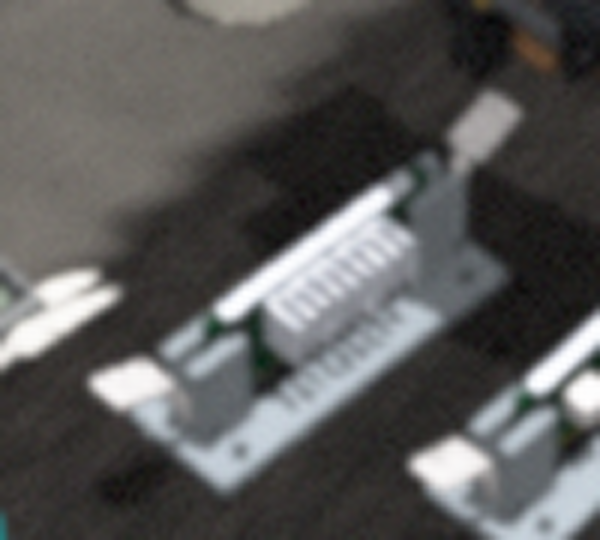

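```bash
python3 - <<'E'
from h import *
from scipy.spatial.transform import Rotation as Ro
s=r.state();T=s["tool_pos"]; R=Ro.from_euler("xyz",s["ee_rot"],degrees=True).as_matrix()
p=r.get_image("wrist");t=r.get_image("scene")
save(t,"s4.png",(230,90,370,210),5)
for d in(0,.019,.07): 
  X=T-R[:,2]*d; print(d,proj(p,X),proj(t,X), [5*(a-b) for a,b in zip(proj(t,X),(230,90))])
print(np.array(p["R"]).round(3), s["joint_pos"])
E
```

```text
0 (np.float64(275.6841851572405), np.float64(235.28977775445549)) (np.float64(289.42665017310577), np.float64(170.39998973609838)) [np.float64(297.13325086552885), np.float64(401.9999486804919)]
0.019 (np.float64(275.42644311346885), np.float64(245.8151026358344)) (np.float64(289.40917767687716), np.float64(165.42311075385592)) [np.float64(297.0458883843858), np.float64(377.1155537692796)]
0.07 (np.float64(274.42036981262385), np.float64(286.8997785812678)) (np.float64(289.3602073016122), np.float64(151.47435218953788)) [np.float64(296.80103650806103), np.float64(307.3717609476894)]
[[ 0.996 -0.092 -0.001]
 [-0.088 -0.952  0.293]
 [-0.028 -0.292 -0.956]] [ 15.46479022  24.31014171 -19.83435209  91.73130885   8.83465436
  65.49205073 -11.72212817]
```

View pics/s4.png

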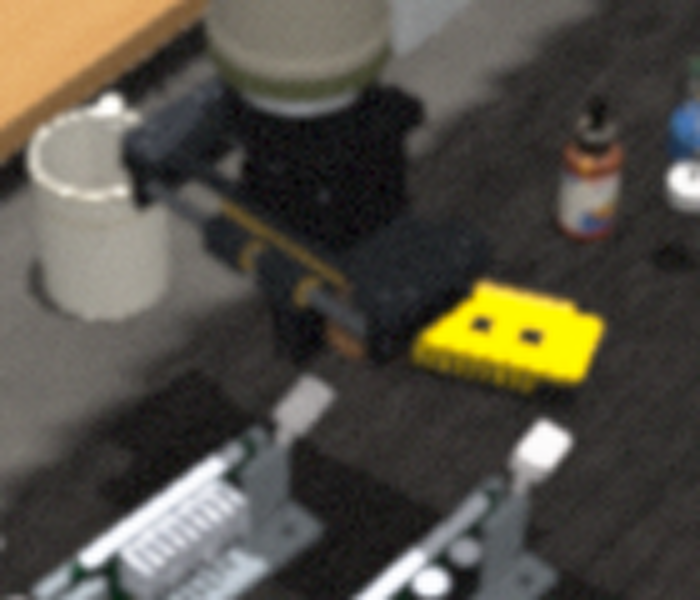

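The fingertips really end about 3 cm above the reported TCP: the scene picture shows the tip near crop pixel (300,355), while the reported TCP projects to (297,402). The right pad at (303,405) hasn't been touched. I'll descend in small steps and watch the force.

Request:
step_arm --commands '[0,0,0.004,0,0,0,0,0,0,0.004,0,0,0,0,0,0,0.004,0,0,0,0]'

```text
t: 6.8
tool_pos: [0.6164, -0.0439, 0.0579]
ee_rot: [-180.0, 0.0, 84.7]
ft_force: [0.6, -0.6, -0.6]
gripper_width: 0.0002
grasp_force: 0.0
```

Request:
step_arm --commands '[0,0,0.004,0,0,0,0,0,0,0.004,0,0,0,0]'

```text
t: 7.05
tool_pos: [0.6164, -0.0439, 0.0499]
ee_rot: [-180.0, 0.0, 84.7]
ft_force: [0.4, 0.2, -0.1]
gripper_width: 0.0004
grasp_force: 0.0
```

Request:
step_arm --commands '[0,0,0.004,0,0,0,0,0,0,0.003,0,0,0,0]'

```text
t: 7.3
tool_pos: [0.6164, -0.0439, 0.043]
ee_rot: [-180.0, 0.0, 84.7]
ft_force: [0.3, -0.2, -0.1]
gripper_width: 0.0006
grasp_force: 0.0
```

Request:
step_arm --commands '[0,0,0.003,0,0,0,0,0,0,0.003,0,0,0,0]'

```text
t: 7.55
tool_pos: [0.6169, -0.0442, 0.0376]
ee_rot: [179.9, 0.0, 84.7]
ft_force: [0.1, -1.4, 5.2]
gripper_width: 0.0003
grasp_force: 2.0
```

```bash
python3 - <<'E'
from h import *
p=r.get_image("wrist");t=r.get_image("scene")
a=cv2.resize(p["image"][140:340,180:380],(600,600)); b=cv2.resize(t["image"][140:200,270:330],(600,600),interpolation=cv2.INTER_CUBIC)
b=np.clip(b.astype(float)*1.8,0,255).astype(np.uint8)
cv2.imwrite("pics/c5.png",cv2.resize(np.hstack([a,b]),(800,400))[:,:,::-1])
print(proj(t,r.state()["tool_pos"]),proj(p,r.state()["tool_pos"]),r.state()["ft_force"])
E
```

```text
(np.float64(289.44035616769133), np.float64(178.67432346850046)) (np.float64(275.6213019392373), np.float64(235.2369553614398)) [-0.41428677 -1.14729645  2.30765301]
```

View pics/c5.png

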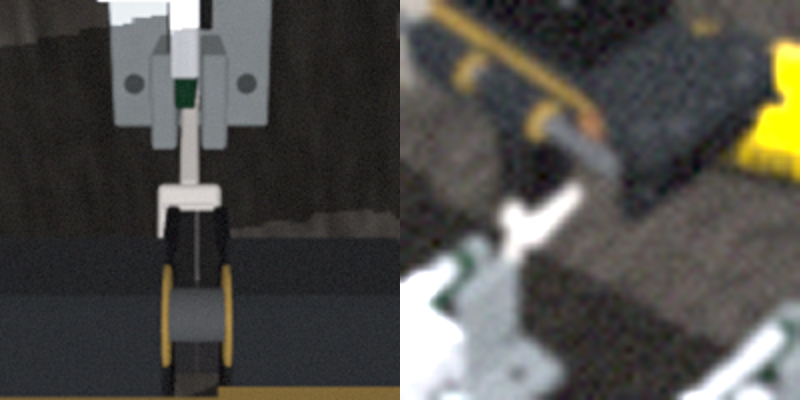

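Contact came at a reported z of about 0.040, with 5 N, so the real tip sits about 37 mm above the reported TCP. I'll follow the arc from here with that offset.

Request:
step_arm --commands '[-0.002,-0.001,0.003,0,0,0,0,-0.003,-0.001,0.003,0,0,0,0,-0.003,0,0.003,0,0,0,0,-0.003,0,0.003,0,0,0,0]'

```text
t: 8.15
tool_pos: [0.6133, -0.0546, 0.0249]
ee_rot: [-180.0, -0.0, 84.7]
ft_force: [1.1, -0.2, 1.6]
gripper_width: 0.0004
grasp_force: 1.0
```

Request:
step_arm --commands '[-0.003,0,0.003,0,0,0,0,-0.002,0,0.003,0,0,0,0,-0.002,0,0.003,0,0,0,0,-0.002,0,0.003,0,0,0,0]'

```text
t: 8.65
tool_pos: [0.6123, -0.0641, 0.013]
ee_rot: [-180.0, 0.0, 84.7]
ft_force: [-2.0, -0.6, 3.3]
gripper_width: 0.0007
grasp_force: 1.9
```

Request:
step_arm --commands '[-0.001,0,0.003,0,0,0,0,-0.001,0,0.003,0,0,0,0]'

```text
t: 8.9
tool_pos: [0.6121, -0.0671, 0.0071]
ee_rot: [-180.0, 0.1, 84.7]
ft_force: [-2.8, -3.9, 9.5]
gripper_width: 0.0008
grasp_force: 5.4
```

Force is rising at the stop. I'll press a little more to make sure.

Request:
step_arm --commands '[0,0,0.002,0,0,0,0,0,0,0.001,0,0,0,0,0,0,0,0,0,0,0]'

```text
t: 9.28
tool_pos: [0.6125, -0.0674, 0.0063]
ee_rot: [180.0, 0.1, 84.6]
ft_force: [-11.3, -5.3, 23.7]
gripper_width: 0.0003
grasp_force: 11.9
```

The right lever is at its stop, at 24 N. I'll lift straight up, cross above the board to the left pad, and come down to just above it.

Request:
step_arm --commands '[0,0,-0.048,0,0,0,0,0,0,-0.048,0,0,0,0,0.048,-0.002,0,0,0,0,0,0.048,0,0,0,0,0,0,0.048,0,0,0,0,0,0,0.048,0,0,0,0,0,0,0.048,0,0,0,0,0,0,0,0,0,0,0,0,0,0,0,0.026,0,0,0,0,0,0,0.026,0,0,0,0]'

```text
t: 10.52
tool_pos: [0.6328, 0.1726, 0.0473]
ee_rot: [180.0, 0.0, 84.7]
ft_force: [-0.6, -0.1, 0.0]
gripper_width: 0.0006
grasp_force: 0.0
```

```bash
python3 - <<'E'
from h import *
p=r.get_image("wrist");t=r.get_image("top")
a=cv2.resize(p["image"][140:340,180:380],(600,600)); b=cv2.resize(t["image"][160:240,215:335],(900,600),interpolation=cv2.INTER_CUBIC)
cv2.imwrite("pics/c6.png",cv2.resize(np.hstack([a,b]),(800,320))[:,:,::-1])
for o in r.outline_of("drive_dock_left_pad",p)[:2]: print(o["conf"],o["bbox"],ray(p,*[(o["bbox"][0]+o["bbox"][2])/2,(o["bbox"][1]+o["bbox"][3])/2],.073))
print(r.state()["tool_pos"],r.state()["ft_force"])
E
```

```text
0.58 [269.9, 238.5, 293.3, 249.2] [0.63721922 0.17651936 0.073     ]
[0.63165794 0.17228762 0.04683778] [-0.23185793  0.31560921 -0.08415494]
```

View pics/c6.png

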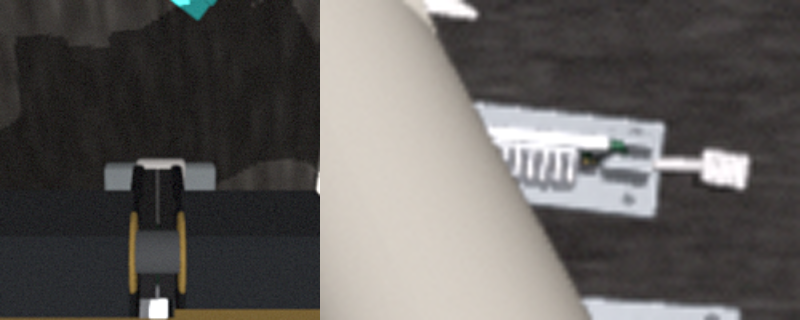

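The right lever is out in the top view. The left pad's outer edge shows just past the fingertips, at (162,162) in the crop, so the finger is over the pad. I'll press the left lever along the same arc.

Request:
step_arm --commands '[0,0.001,0.004,0,0,0,0,0,0,0.003,0,0,0,0,0,0,0.003,0,0,0,0,0.002,0,0.003,0,0,0,0,0.003,0,0.003,0,0,0,0,0.003,0,0.003,0,0,0,0]'

```text
t: 11.42
tool_pos: [0.6352, 0.1834, 0.0307]
ee_rot: [179.9, -0.1, 84.8]
ft_force: [0.2, 3.5, 5.5]
gripper_width: 0.0005
grasp_force: 2.6
```

Request:
step_arm --commands '[0.003,0,0.003,0,0,0,0,0.003,0,0.003,0,0,0,0,0.002,0,0.003,0,0,0,0,0.002,0,0.003,0,0,0,0,0.002,0,0.003,0,0,0,0]'

```text
t: 12.05
tool_pos: [0.6357, 0.1937, 0.0143]
ee_rot: [180.0, -0.0, 84.7]
ft_force: [1.7, 3.3, 4.8]
gripper_width: 0.0003
grasp_force: 2.7
```

Request:
step_arm --commands '[0.001,0,0.003,0,0,0,0,0.001,0,0.003,0,0,0,0]'

```text
t: 12.3
tool_pos: [0.636, 0.1965, 0.0085]
ee_rot: [179.9, -0.1, 84.7]
ft_force: [1.6, 5.5, 6.7]
gripper_width: 0.0007
grasp_force: 3.3
```

Request:
step_arm --commands '[0,0,0.002,0,0,0,0,0,0,0.002,0,0,0,0,0,0,0.001,0,0,0,0,0,0,0,0,0,0,0]'

```text
t: 12.8
tool_pos: [0.6362, 0.1975, 0.0046]
ee_rot: [179.9, -0.1, 84.8]
ft_force: [-1.6, 7.2, 11.8]
gripper_width: 0.0003
grasp_force: 6.4
```

Request:
step_arm --commands '[0,0,0.001,0,0,0,0,0,0,0.001,0,0,0,0,0,0,0,0,0,0,0]'

```text
t: 13.18
tool_pos: [0.6364, 0.1977, 0.0039]
ee_rot: [179.9, -0.2, 84.8]
ft_force: [-4.1, 6.1, 21.3]
gripper_width: 0.0004
grasp_force: 10.9
```

The left lever is at its stop too, at 21 N. I'll lift away and inspect.

Request:
step_arm --commands '[0,0,-0.04,0,0,0,0,0,0,-0.05,0,0,0,0,0,0,-0.05,0,0,0,0,-0.05,0.04,-0.03,0,0,0,0,-0.06,0.04,0,0,0,0,0,-0.06,0.02,0,0,0,0,0,-0.06,0,0,0,0,0,0,-0.05,0,0,0,0,0,0,0,0,0,0,0,0,0]'

```text
t: 14.3
tool_pos: [0.6989, -0.0854, 0.1663]
ee_rot: [-179.8, 0.3, 84.2]
ft_force: [0.8, 0.5, 0.6]
gripper_width: 0.0006
grasp_force: 0.0
```

```bash
python3 - <<'E'
from h import *
t=r.get_image("scene");p=r.get_image("wrist")
a=cv2.resize(p["image"][0:300,100:400],(600,600)); b=cv2.resize(t["image"][150:250,215:345],(780,600),interpolation=cv2.INTER_CUBIC)
cv2.imwrite("pics/c7.png",cv2.resize(np.hstack([a,b]),(800,348))[:,:,::-1])
c=np.array([.6242,.0645]);u=np.array([.085,.996])
C=-np.array(p["R"]).T@np.array(p["t"])
for y,z in((.129,.043),(-.129,.043),(.104,.073),(-.104,.073)):
  for q,n in((t,"scene"),(p,"wrist")):print(n,y,np.round(proj(q,[*(c+y*u),z]),1))
for k in("drive_dock_left_pad","drive_dock_right_pad"):
  for q,n in((t,"scene"),(p,"wrist")):
    for o in r.outline_of(k,q)[:2]: ys,xs=np.nonzero(o["pixels"]); print(n,k,o["conf"],xs.mean().round(1),ys.mean().round(1))
print(r.state()["tool_pos"])
E
```

```text
scene 0.129 [224.4 227.1]
wrist 0.129 [ 172.7 -103.1]
scene -0.129 [294.9 173.9]
wrist -0.129 [199.7 187.1]
scene 0.104 [230.7 214. ]
wrist 0.104 [163.3 -90.9]
scene -0.104 [288.6 170.9]
wrist -0.104 [189.7 169.3]
wrist drive_dock_left_pad 0.56 200.7 182.0
wrist drive_dock_right_pad 0.62 200.6 181.6
[ 0.70045491 -0.07551915  0.16748029]
```

View pics/c7.png

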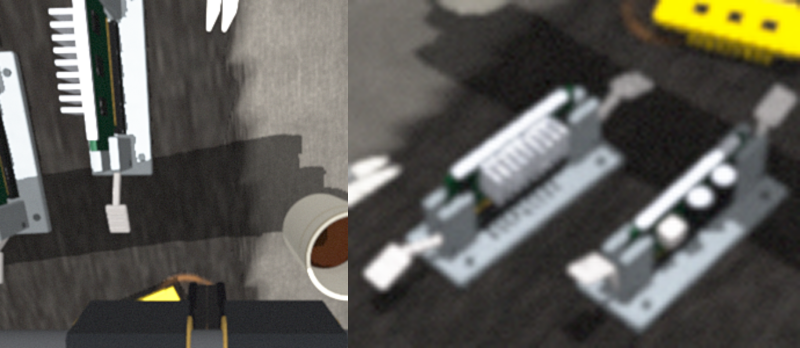

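Both drive levers are fully out: the scene shows the pads at (225.6,226) and (296.6,174), against predicted (224,227) and (295,174). The finned board stands raised in its guides, the capacitor board is still seated with its levers closed, and the arm is clear.

```bash
python3 -c "
from bench import r
print(r.close_job())"
```

```text
the job is handed in; nothing more can be done
None
```

I swung both white levers of the finned drive board fully out, so it stands loose in its guides; the capacitor board is still seated, and I handed the job in at about 14 s of the 35 s allowed (no verdict was returned).

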